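# Snap the clay tub's lid shut

### The arm

A 7-joint arm with a two-finger parallel gripper is mounted at the origin on a cart in front of the work surface, level with it; the furniture and walls round the work are solid. World frame = base frame: x ahead of the robot, y to its left, z up, the work surface at z = 0. Lengths are in m, angles in rad, forces in N, time in s.
With the tool pointing down it reaches from about 0.425 to 0.925 m from the base axis. Payload 6.8 kg.
Tool frame: the origin (TCP) lies midway between the tips of the shut fingers; the grasp point (between the pads) lies bot.grip_point_offset behind it (bot.grip_point_offset is the distance from the TCP to the grasp point, in m); z points along the fingers, y is the line along which they close (so a half turn about z gives the same grasp; the last joint's range is limited). The gripper opens to 85 mm and grips with 20 to 120 N. Pads are 22 mm wide; open, the fingers measure 114 mm over their backs; the gripper's body (76 mm by 85 mm) begins 54 mm behind the grasp point. The pads swing forward as they close: fully open they stand 13 mm farther back than shut.
Start: joints at [-0.108, 0.477, 0.022, 1.555, -0.011, 1.109, -0.083], TCP at [0.675, 0, 0.231] pointing down, gripper open.
Joint ranges: [-2.96, 2.96], [-0.34, 2.1], [-1.41, 1.46], [0.24, 2.44], [-1.37, 4.51], [0.17, 1.92], [-2.96, 2.96]. Speed limits (rad/s): [2.39, 2.39, 3.14, 3.14, 3.14, 3.14, 3.14].

### API

Orientations are given as a unit quaternion [w, x, y, z].
In Python, from station import get_obs, cams, job, bot gives the robot as it stands.
- The arm moves only by the tool arm_command, never from a script. Its argument "rows" is a list that holds one entry, the list of rows, each a list of 5 numbers: the finger opening in mm, from 0 to 85.4, then the shift along the world's x, y, z in units of 60 mm (1.0 is 60 mm), then the turn about the world's z in units of 0.08 rad (1.0 is 0.08 rad). In form: [[[grip, x, y, z, turn], ...]]. A call has exactly 10 rows; each row shifts and turns the commanded pose from where the row before left it; what a row does not reach is not made up. A row lasts 1/8 s, in which the tool goes at most 62.5 mm and 10.7 degrees, less where a joint would pass 70% of its speed; a pose out of reach is approached as far as the arm can. A call with a number of a shift or a turn outside -1 to 1 is refused whole. A call with a gripper value outside its range is refused whole. The fingers move at their own pace and stop on an object; "newtons" is the grip in N (left out, the last holds). Time passes only in rows, so rows that do not move let the fingers close, or fill a call up. It gives the time, the measured TCP pose, the force, the opening and the grip force at its end, in the units of the state.
- get_obs(): the state, without advancing time (a new reading comes with each control period).
- cams.read_camera(name): name is "scene" or "side" or "wrist"; returns the picture (384x512x3 uint8, red, green, blue); there is no depth.
- cams.camera_params(name): a dict with "K" (3x3 intrinsics, pixels), "extrinsics" (4x4, takes a point from camera to world coordinates). Camera axes: x right, y down, z forward; pixel columns grow to the right and rows downward; lengths in m; the calibration is good to about 2 mm. The wrist camera is an equidistant fisheye: a pixel r from the principal point sees the ray r / f radians off the axis. A picture is of the moment at which its call begins: read the wrist's pose just before it. camera_params takes no time and is no camera call; for the wrist camera it gives the pose at the moment of the call.
- job.hand_in(): hands the job in; it is judged then, once.
The state is a dict: "t": time; "q": joint angles; "joint_vel": joint speeds; "joint_torque": joint torques, N m; "eef_pos": TCP position; "tool_rot": TCP orientation; "contact_force": force on the tool from outside, world axes, zero at the start; "torque": the same for the moment, N m; "gripper_width": opening from 0.0 (shut) to 1.0 (fully open); "grasp_force": force on a finger pad.
Only numpy, scipy, OpenCV 4.12 (cv2) and the standard library are available. Lean on these libraries where they do the work, as an engineer would, in place of code of your own. Each camera call takes 0.05 s, during which the arm holds its last target. There are 200 camera calls.

### The job

The lid of the round clay tub is on but not sealed: the four sections of its rim still stand up. Press all the way round the rim until every one of the four sections has clicked down and stays shut. Only press: do not pick up or shift the tub, and leave the cup, the jar and the stamp beside it as they stand.

Things in the scene. Friction and masses are not known exactly. Their poses are not given: they have to be found in the camera images.
- tub: round lidded clay tub, loose on the table, about 0.95 kg, grey wall, white lid; 190 mm across at the lid, 152 mm at the foot. Origin: centre of its underside, z up. The lid's snap rim is a ring 67 to 94 mm from the axis, in four equal sections with small gaps; the middles of sections 1, 2, 3, 4 lie towards the tub's +x, +y, -x, -y
- tub_lid (a point): centre of the flat fixed lid panel inside the rim, recessed, 76 mm above the table; a fixed low knob stands on it, 36 mm wide, its top 94 mm above the table
- section_1_top (a point): middle of the flat top face of rim section 1, 80.5 mm from the tub's axis; moves with it; marked by three tiny radial ribs. The section is a white arc 27 mm wide, about 115 mm long, 8 mm thick. Its top is 96 mm above the table while it stands open and 88 mm when shut; z up
- section_1 (a joint): how far rim section 1 is pressed down, in m: 0 = open (standing up), 0.008 = shut against its stop. It moves only straight down. It resists with about 5 N at first, less as it goes down, and past half-way (4 mm) snaps shut by itself and stays; short of half-way it springs up again
- section_2_top (a point): middle of the flat top face of rim section 2, 80.5 mm from the tub's axis; moves with it; marked by three tiny radial ribs. The section is a white arc 27 mm wide, about 115 mm long, 8 mm thick. Its top is 96 mm above the table while it stands open and 88 mm when shut; z up
- section_2 (a joint): how far rim section 2 is pressed down, in m: 0 = open (standing up), 0.008 = shut against its stop. It moves only straight down. It resists with about 5 N at first, less as it goes down, and past half-way (4 mm) snaps shut by itself and stays; short of half-way it springs up again
- section_3_top (a point): middle of the flat top face of rim section 3, 80.5 mm from the tub's axis; moves with it; marked by three tiny radial ribs. The section is a white arc 27 mm wide, about 115 mm long, 8 mm thick. Its top is 96 mm above the table while it stands open and 88 mm when shut; z up
- section_3 (a joint): how far rim section 3 is pressed down, in m: 0 = open (standing up), 0.008 = shut against its stop. It moves only straight down. It resists with about 5 N at first, less as it goes down, and past half-way (4 mm) snaps shut by itself and stays; short of half-way it springs up again
- section_4_top (a point): middle of the flat top face of rim section 4, 80.5 mm from the tub's axis; moves with it; marked by three tiny radial ribs. The section is a white arc 27 mm wide, about 115 mm long, 8 mm thick. Its top is 96 mm above the table while it stands open and 88 mm when shut; z up
- section_4 (a joint): how far rim section 4 is pressed down, in m: 0 = open (standing up), 0.008 = shut against its stop. It moves only straight down. It resists with about 5 N at first, less as it goes down, and past half-way (4 mm) snaps shut by itself and stays; short of half-way it springs up again
- cup_bisque: plain unglazed open cup, 65 mm wide, 67 mm high, bystander; stands loose beside the tub, at least 25 mm clear of it; origin at the centre of its underside, z up
- glaze_jar_4: small glaze jar with a white screw lid, 54 mm wide, 62 mm high, bystander; stands loose beside the tub, at least 25 mm clear of it; origin at the centre of its underside, z up
- stamp_1: small wooden pattern stamp standing upright, 19 mm wide, 54 mm high, bystander; stands loose beside the tub, at least 25 mm clear of it; origin at the centre of its underside, z up

How it is judged:
By the outcome, as a careful person would: the job done as asked, in the order asked, and still so for the second after the job is handed in, with the robot touching nothing.
It also fails if it takes over 45 s, if anything falls off the work surface, if the arm or the gripper's body presses on something with over 40 N, if the wrist force passes 120 N, or if a joint passes its speed limit or range.

## Working session

There is one attempt and no reset: what is moved stays moved. The work goes in short steps, Python scripts to look and compute and a tool call to move; the robot and the scene stay as the last step left them, time stands still between calls to the robot, and variables do not carry over. Pictures are saved under pics/ and viewed, at most 10 in all, crops included, and the job is handed in when it is done.

Besides the shell and the picture viewer there is one more tool, called after "Call:" by a JSON object that holds its "method" and its "body". arm_command: Moves the arm, as the interface text tells. Its arguments: {"type":"object","properties":{"rows":{"type":"array"},"newtons":{"type":"number"}},"required":["rows"]}

```bash
mkdir -p pics
python3 - <<'E'
from station import get_obs,cams,bot
import cv2,numpy as np
o=get_obs();print(o['t'],o['eef_pos'],o['tool_rot'],o['contact_force'],bot.grip_point_offset)
ims=[]
for n in ['scene','side']:
    im=cams.read_camera(n);cv2.imwrite(f'pics/{n}0.png',im[:,:,::-1]);np.save(f'pics/{n}0.npy',im)
    p=cams.camera_params(n);print(n,p['K'],p['extrinsics'])
E
```

```text
0.0 [6.74407409e-01 7.63684820e-06 2.30315144e-01] [-5.95442766e-04  7.07094078e-01  7.07118893e-01 -6.94540534e-04] [ 0.34319847 -0.55409895 -0.04116304] 0.0187
scene [[385.89637542   0.         255.75383275]
 [  0.         385.89637542 190.97883467]
 [  0.           0.           1.        ]] [[ 0.68375722 -0.56627071  0.46023205  0.16361057]
 [-0.7296566  -0.52297236  0.44056914 -0.32190374]
 [-0.00879276 -0.63705368 -0.77076929  0.7789442 ]
 [ 0.          0.          0.          1.        ]]
side [[462.5837155    0.         255.35846337]
 [  0.         462.5837155  194.32538562]
 [  0.           0.           1.        ]] [[ 0.87141249 -0.22421104  0.43631375  0.07444233]
 [-0.48983513 -0.34967285  0.79861783 -0.77342871]
 [-0.02649186 -0.90964735 -0.41453573  0.55249514]
 [ 0.          0.          0.          1.        ]]
```

View pics/scene0.png

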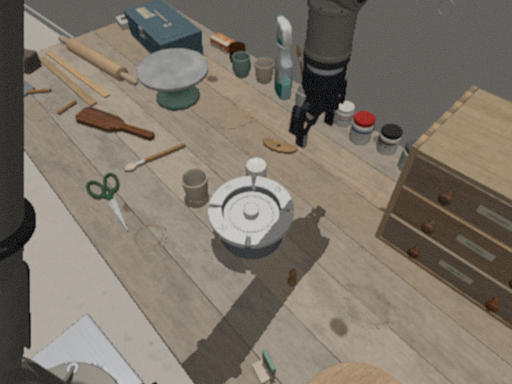

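View pics/side0.png

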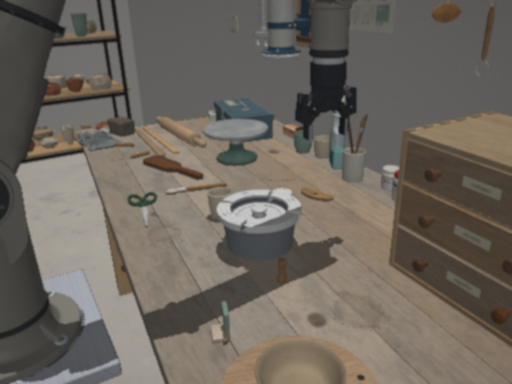

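The scene view shows the tub with its knob at about (251,210), the cup at (195,187), the jar behind it at (256,170) and the stamp at (292,277). In the side view the knob is at about (259,211). Next I'll measure the rim and its gaps on a rectified top-down crop.

```bash
cat > h.py <<'E'
import numpy as np,cv2
from station import cams
def ray(n,uv,z):
    p=cams.camera_params(n);E=p['extrinsics'];d=E[:3,:3]@np.linalg.solve(p['K'],[*uv,1.])
    return E[:3,3]+d*(z-E[2,3])/d[2]
def rect(n,im,c,z,half=.12,px=560):
    # top-down resample of plane z: col -> +x, row -> -y
    p=cams.camera_params(n);E=np.linalg.inv(p['extrinsics'])
    g=np.linspace(-half,half,px);X,Y=np.meshgrid(c[0]+g,c[1]-g)
    P=np.stack([X,Y,np.full_like(X,z)],-1)@E[:3,:3].T+E[:3,3]
    q=P@p['K'].T;m=(q[...,:2]/q[...,2:]).astype(np.float32)
    return cv2.remap(im,m[...,0],m[...,1],cv2.INTER_CUBIC)
E
python3 - <<'E'
from h import *
for n,k in (('scene',(251,209)),('side',(259,210))): print(n,'knob',ray(n,k,.094))
c=ray('scene',(251,209),.094)
for nm,uv,z in (('cup',(195,174),.067),('jar',(256,163),.062),('stamp',(292,270),.054)): print(nm,ray('scene',uv,z))
out=[]
for n in ('scene','side'):
    im=np.load(f'pics/{n}0.npy');r=rect(n,im,c,.096,px=400)
    out.append(r)
    g=im.min(2);m=((g>135)&(im.max(2).astype(int)-g<30)).astype(np.uint8)
    k,l,s,ce=cv2.connectedComponentsWithStats(m);i=1+np.argmin(np.hypot(*(ce[1:]-np.array([251,211])).T)+1e3*(s[1:,4]<300))
    print(n,s[i],ce[i])
cv2.imwrite('pics/rect0.png',np.hstack(out)[:,:,::-1])
E
```

```text
scene knob [0.52761208 0.04190168 0.094     ]
side knob [0.52265624 0.03219955 0.094     ]
cup [0.52613356 0.23360061 0.067     ]
jar [0.66004379 0.15107566 0.062     ]
stamp [ 0.49190693 -0.10897732  0.054     ]
scene [ 207  191   73   54 2624] [244.63757622 217.31516768]
side [ 216  189   70   39 1443] [247.94733195 208.67221067]
```

View pics/rect0.png

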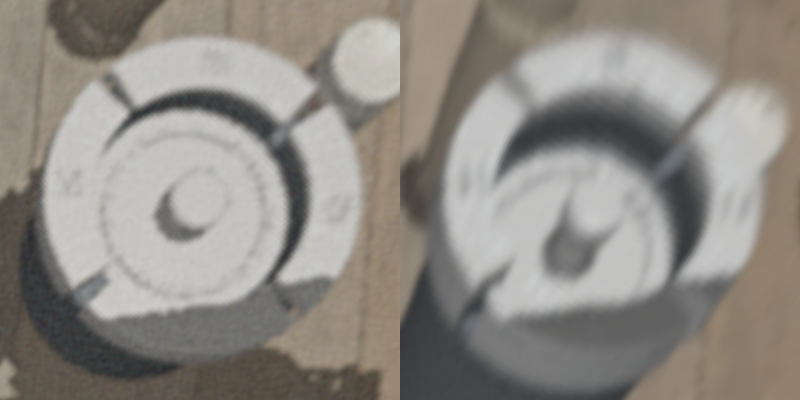

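The rectified scene gives a tub centre of about (0.529, 0.045). The rim radius measures 95 mm, as it must be. The gaps lie at 45° offsets with the tub turned about -5.5°, and the ribs agree. I'll move above the +x section with the fingers shut.

Call:
{"method": "arm_command", "body": {"rows": [[[0,-0.28,0.15,-0.3,0],[0,-0.28,0.16,-0.4,0],[0,-0.27,0.16,-0.4,0],[0,-0.27,0.15,-0.4,0],[0,0,0,-0.4,0],[0,0,0,0,0],[0,0,0,0,0],[0,0,0,0,0],[0,0,0,0,0],[0,0,0,0,0]]]}}

```text
t: 1.35
eef_pos: [0.6093, 0.0372, 0.1177]
tool_rot: [0.0, 0.707, 0.707, 0.0]
contact_force: [-0.6, 0.3, -0.2]
gripper_width: 0.001
grasp_force: 0.0
```

Run:
```python
from h import *
from station import get_obs
o=get_obs();print(o['t'],o['eef_pos'],o['contact_force'],o['gripper_width'])
a=cams.read_camera('side')[110:302,150:406];b=cams.read_camera('scene')[110:302,120:376]
f=lambda x:cv2.resize(x,(400,300),interpolation=cv2.INTER_CUBIC)
cv2.imwrite('pics/c1.png',np.hstack([f(a),f(b)])[:,:,::-1])
```

```text
1.35 [0.60928355 0.0371765  0.11774184] [-0.62422763  0.26281065 -0.22508148] 0.0011251972125714284
```

View pics/c1.png

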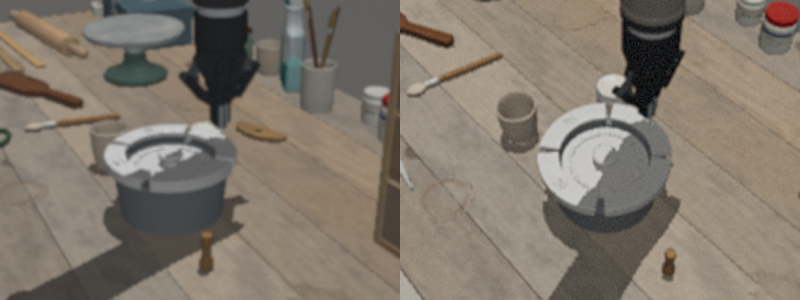

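The fingertip hangs over the +x section at about (222,120) in the left half of the picture, clear of the jar. I'll press down slowly.

Call:
{"method": "arm_command", "body": {"rows": [[[0,0,0,-0.15,0],[0,0,0,-0.15,0],[0,0,0,-0.04,0],[0,0,0,-0.04,0],[0,0,0,-0.04,0],[0,0,0,-0.04,0],[0,0,0,-0.03,0],[0,0,0,0,0],[0,0,0,0,0],[0,0,0,0,0]]]}}

```text
t: 2.7
eef_pos: [0.6092, 0.0372, 0.088]
tool_rot: [0.0, 0.707, 0.707, 0.0]
contact_force: [0.3, 0.1, 0.9]
gripper_width: -0.003
grasp_force: 0.6
```

Call:
{"method": "arm_command", "body": {"rows": [[[0,0,0,-0.02,0],[0,0,0,-0.02,0],[0,0,0,-0.02,0],[0,0,0,0,0],[0,0,0,0,0],[0,0,0,0,0],[0,0,0,0,0],[0,0,0,0,0],[0,0,0,0,0],[0,0,0,0,0]]]}}

```text
t: 3.95
eef_pos: [0.6106, 0.0372, 0.0874]
tool_rot: [0.001, 0.707, 0.707, 0.001]
contact_force: [-4.6, -0.8, 21.8]
gripper_width: 0.002
grasp_force: 10.6
```

The force rose to 22 N against a stop at 87.5 mm, so that section is shut. On to the +y section.

Call:
{"method": "arm_command", "body": {"rows": [[[0,0,0,0.2,0],[0,0,0,0.3,0],[0,-0.24,0.29,0,0],[0,-0.24,0.29,0,0],[0,-0.24,0.29,0,0],[0,-0.24,0.29,0,0],[0,-0.24,0.29,0,0],[0,0,0,0,0],[0,0,0,0,0],[0,0,0,-0.15,0]]]}}

```text
t: 5.2
eef_pos: [0.5379, 0.1236, 0.1054]
tool_rot: [0.001, 0.708, 0.707, 0.001]
contact_force: [0.6, -0.4, 0.1]
gripper_width: 0.0
grasp_force: 0.0
```

Call:
{"method": "arm_command", "body": {"rows": [[[0,0,0,-0.1,0],[0,0,0,-0.04,0],[0,0,0,-0.04,0],[0,0,0,-0.04,0],[0,0,0,-0.04,0],[0,0,0,-0.03,0],[0,0,0,-0.02,0],[0,0,0,-0.02,0],[0,0,0,0,0],[0,0,0,0,0]]]}}

```text
t: 6.45
eef_pos: [0.5374, 0.1247, 0.0876]
tool_rot: [0.0, 0.707, 0.707, 0.001]
contact_force: [-6.5, -1.3, 21.1]
gripper_width: 0.0
grasp_force: 10.1
```

The +y section is shut, with 21 N at the 87.6 mm stop. Next is the -x section.

Call:
{"method": "arm_command", "body": {"rows": [[[0,0,0,0.2,0],[0,0,0,0.28,0],[0,-0.29,-0.24,0,0],[0,-0.29,-0.24,0,0],[0,-0.29,-0.24,0,0],[0,-0.29,-0.24,0,0],[0,-0.28,-0.24,0,0],[0,0,0,0,0],[0,0,0,0,0],[0,0,0,-0.15,0]]]}}

```text
t: 7.7
eef_pos: [0.4521, 0.0531, 0.1057]
tool_rot: [0.001, 0.707, 0.707, 0.001]
contact_force: [0.5, 0.2, 0.0]
gripper_width: -0.003
grasp_force: 0.0
```

Call:
{"method": "arm_command", "body": {"rows": [[[0,0,0,-0.1,0],[0,0,0,-0.04,0],[0,0,0,-0.04,0],[0,0,0,-0.04,0],[0,0,0,-0.04,0],[0,0,0,-0.03,0],[0,0,0,-0.02,0],[0,0,0,-0.02,0],[0,0,0,0,0],[0,0,0,0,0]]]}}

```text
t: 8.95
eef_pos: [0.4507, 0.0522, 0.0875]
tool_rot: [0.0, 0.707, 0.707, 0.0]
contact_force: [-9.3, -1.1, 29.2]
gripper_width: 0.003
grasp_force: 14.8
```

The -x section is shut at the same stop. Last is the -y section.

Call:
{"method": "arm_command", "body": {"rows": [[[0,0,0,0.2,0],[0,0,0,0.28,0],[0,0.24,-0.29,0,0],[0,0.24,-0.29,0,0],[0,0.24,-0.29,0,0],[0,0.24,-0.29,0,0],[0,0.23,-0.28,0,0],[0,0,0,0,0],[0,0,0,0,0],[0,0,0,-0.15,0]]]}}

```text
t: 10.2
eef_pos: [0.522, -0.0332, 0.1055]
tool_rot: [0.0, 0.707, 0.708, 0.001]
contact_force: [0.2, -0.4, -0.5]
gripper_width: 0.002
grasp_force: 0.0
```

Call:
{"method": "arm_command", "body": {"rows": [[[0,0,0,-0.1,0],[0,0,0,-0.04,0],[0,0,0,-0.04,0],[0,0,0,-0.04,0],[0,0,0,-0.04,0],[0,0,0,-0.03,0],[0,0,0,-0.02,0],[0,0,0,-0.02,0],[0,0,0,0,0],[0,0,0,0,0]]]}}

```text
t: 11.45
eef_pos: [0.5224, -0.0345, 0.0875]
tool_rot: [0.0, 0.707, 0.707, 0.0]
contact_force: [-6.3, -0.7, 22.2]
gripper_width: 0.0
grasp_force: 11.3
```

Call:
{"method": "arm_command", "body": {"rows": [[[0,0,0,0.3,0],[0,0,0,0.6,0],[0,0.5,0,0.6,0],[0,0.5,0,0.6,0],[0,0.7,0,0.5,0],[0,0.7,0,0,0],[0,0.5,0,0,0],[0,0,0,0,0],[0,0,0,0,0],[0,0,0,0,0]]]}}

```text
t: 12.7
eef_pos: [0.6952, -0.0343, 0.2416]
tool_rot: [-0.0, 0.707, 0.707, -0.0]
contact_force: [-0.2, -0.3, 0.8]
gripper_width: -0.0
grasp_force: 0.0
```

Run:
```python
from h import *
out=[]
for n in ('scene','side'):
    im=cams.read_camera(n);np.save(f'pics/{n}2.npy',im)
    out.append(rect(n,im,(.5276,.0419),.088,px=400))
cv2.imwrite('pics/rect2.png',np.hstack(out)[:,:,::-1])
```

```text
(no output)
```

View pics/rect2.png

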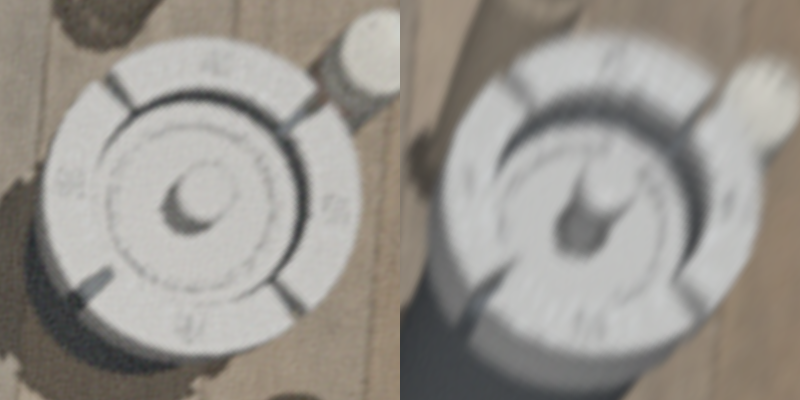

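Rectified at the shut height (88 mm), the ring spans columns 43–360 and rows 37–357, the same centre and size as before. So all four sections are down level and the tub hasn't shifted. The jar beside it still stands, and the arm is clear.

```bash
python3 -c "
from station import job
print(job.hand_in())"
```

```text
the job is handed in; nothing more can be done
None
```

I pressed all four rim sections down to their 88 mm stops and handed the job in at about 13 s; the final view shows the rim level all round, the tub unmoved and the arm clear.

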